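# Find the worn crank on the ski press and take it out of use

## Robot

A 6-joint arm with a two-finger parallel gripper is mounted at the origin on the work surface. World frame = base frame: x ahead of the robot, y to its left, z up, the work surface at z = 0. Lengths are in m, angles in degrees, forces in N, time in s.
With the tool pointing down it reaches from about 0.3 to 0.75 m from the base axis. Payload 8.5 kg.
Tool frame: the origin (TCP) lies at the very end of the fingers, on their centre line; the grasp point (between the pads) lies 19 mm behind it (robot.tcp_to_grasp is the distance from the TCP to the grasp point, in m); z points along the fingers, y is the line along which they close (so a half turn about z gives the same grasp; the last joint's range is limited). The gripper opens to 85 mm and grips with 20 to 120 N. Pads are 22 mm wide; open, the fingers measure 114 mm over their backs; the gripper's body (76 mm by 85 mm) begins 54 mm behind the grasp point. The pads swing forward as they close: fully open they stand 13 mm farther back than shut.
Start: joints at [55.732, 21.807, 74.336, -0, 83.858, -12.336], TCP at [0.205, 0.51, 0.231] pointing down, gripper open.
Joint ranges: [-178.18, 178.18], [-50.72, 133.34], [12.68, 142.11], [-81.47, 261.47], [9.98, 163.14], [-165.26, 165.26]. Speed limits (degrees/s): [136.94, 136.94, 180, 180, 180, 180].

## Interface

Orientations are given as [roll, pitch, yaw] about the fixed x, y, z axes, in that order (R = Rz(yaw) Ry(pitch) Rx(roll)).
In Python, from workcell import robot gives the robot as it stands. The module is installed in compiled form; this text tells all that it offers.
- The arm moves only by the tool arm_command, never from a script. Its argument "deltas" is a list of rows, each an object of numbers: "jaw": the closure, from 0 (fully open) to 1 (shut); "tx", "ty", "tz": the shift along the tool's x, y, z in mm; "spin": the turn about the tool's z in rad. In form: [{"jaw": .., "tx": .., "ty": .., "tz": .., "spin": ..}, ...]. A call has 1 to 8 rows; each row shifts and turns the commanded pose from where the row before left it, along the tool's axes as they then stand; what a row does not reach is not made up. A row lasts 1/10 s, in which the tool goes at most 50 mm and 8.59 degrees, less where a joint would pass 70% of its speed; a pose out of reach is approached as far as the arm can. A call with a gripper value outside its range is refused whole. The fingers move at their own pace and stop on an object; the grip force is fixed at half the most. Time passes only in rows, so rows that do not move let the fingers close. It gives the time, the measured TCP pose, the force, the opening and the grip force at its end, in the units of the state.
- robot.state(): the state, without advancing time (a new reading comes with each control period).
- robot.capture(name): name is "scene" or "top" or "wrist"; returns the picture (384x512x3 uint8, blue, green, red); there is no depth.
- robot.camera_params(name): a dict with "fx", "fy", "cx", "cy" (pixels), "R" (3x3) and "t" (3): a world point X has camera coordinates R X + t. Camera axes: x right, y down, z forward; pixel columns grow to the right and rows downward; lengths in m; the calibration is good to about 2 mm. The wrist camera is an equidistant fisheye: a pixel r from the principal point sees the ray r / f radians off the axis. A picture is of the moment at which its call begins: read the wrist's pose just before it. camera_params takes no time and is no camera call; for the wrist camera it gives the pose at the moment of the call.
- robot.sign_off(): hands the job in; it is judged then, once.
Trained networks look in the newest picture that a camera, given by its name, has taken for a name from the list of things; names that differ only in an ending like _2 or _b are one class to them, and where a whole thing is asked for, a point or a joint stands for the part that bears it (a point fixed in the world has none). Each returns a list of dicts, best first, with "conf" (0 to 1); they miss things now and then, are a little off and sometimes report something else, mostly with a low value. They report only what shows in the picture. A call takes as long as a camera call. They do not tell look-alikes from the thing itself.
- robot.outline_of(camera, query): "region" (384x512 bool, what is visible of it).
- robot.mark_of(camera, query): "position" ([x, y, z] in m, in the coordinates of the camera as it stood for that picture, good to about 4 mm: a listed point, or the origin of a listed thing).
The state is a dict: "clock": time; "q": joint angles; "qd": joint speeds; "joint_torque": joint torques, N m; "ee_pos": TCP position; "ee_rot": TCP orientation; "contact_force": force on the tool from outside, world axes, zero at the start; "moment": the same for the moment, N m; "gripper_width": finger opening in m; "gripper_force": force on a finger pad.
Only numpy, scipy, OpenCV 4.12 (cv2) and the standard library are available. Lean on these libraries where they do the work, as an engineer would, in place of code of your own. Each camera call takes 0.05 s, during which the arm holds its last target. There are 200 camera calls.

## Task

One of the three cranks on the ski press has a worn-out socket and rocks much more loosely on its screw than the others. Find it by rocking the cranks gently at the knob, clockwise (seen from above) until it bites and then back anticlockwise until it bites, without turning any screw, because a glued ski is curing under them. Then lift the worn crank off and lay it in the grey parts tray, leaving the sound cranks seated on their screws and everything else where it is.

Things in the scene. Friction and masses are not known exactly. Their poses are not given: they have to be found in the camera images.
- crank_a: one of three look-alike dark steel cranks, each on one press screw. Origin: centre of the hub's underside, on the screw's axis; z up; the arm (22 wide, 10 to 22 above the origin) runs along -x to the knob. About 0.4 to 0.75 kg, balanced near the hub. Held on by its weight alone: the hub's hidden socket drops over a tang and stud, freed by lifting it straight up 35 mm
- knob_a (a point): middle of the upright black knob of crank_a: 80 from the screw's axis (x -80, z +48 in the crank's frame, same axes); knob 26 diameter, from 25 to 71 above the crank's origin. A sound crank's knob travels some 9 to 18 mm between its two bites (felt at about 5 N), the worn one's some 48 to 60 mm
- hub_a (a point): centre of the top face of the hub of crank_a, 40 above the crank's origin, same axes. The hub is 40 high and has two flat faces 44 apart (across y), 30 long in x, to grip it by
- screw_a_end (a point): centre of the 42 mm shoulder on top of the screw under crank_a, where the hub sits: 33 above the beam's top, 173 above the bench. z up; x along the tang: at mid-slack the crank's axes are parallel to these
- screw_a (a joint): turn of the screw under crank_a (rad, 0 at the start, positive anticlockwise from above). The crank turns freely through its slack, then bites on the tang; the screw's friction holds until about 18 N is pushed at the knob (1.45 N m), beyond that the screw turns
- crank_b: one of three look-alike dark steel cranks, each on one press screw. Origin: centre of the hub's underside, on the screw's axis; z up; the arm (22 wide, 10 to 22 above the origin) runs along -x to the knob. About 0.4 to 0.75 kg, balanced near the hub. Held on by its weight alone: the hub's hidden socket drops over a tang and stud, freed by lifting it straight up 35 mm
- knob_b (a point): middle of the upright black knob of crank_b: 80 from the screw's axis (x -80, z +48 in the crank's frame, same axes); knob 26 diameter, from 25 to 71 above the crank's origin. A sound crank's knob travels some 9 to 18 mm between its two bites (felt at about 5 N), the worn one's some 48 to 60 mm
- hub_b (a point): centre of the top face of the hub of crank_b, 40 above the crank's origin, same axes. The hub is 40 high and has two flat faces 44 apart (across y), 30 long in x, to grip it by
- screw_b_end (a point): centre of the 42 mm shoulder on top of the screw under crank_b, where the hub sits: 33 above the beam's top, 173 above the bench. z up; x along the tang: at mid-slack the crank's axes are parallel to these
- screw_b (a joint): turn of the screw under crank_b (rad, 0 at the start, positive anticlockwise from above). The crank turns freely through its slack, then bites on the tang; the screw's friction holds until about 18 N is pushed at the knob (1.45 N m), beyond that the screw turns
- crank_c: one of three look-alike dark steel cranks, each on one press screw. Origin: centre of the hub's underside, on the screw's axis; z up; the arm (22 wide, 10 to 22 above the origin) runs along -x to the knob. About 0.4 to 0.75 kg, balanced near the hub. Held on by its weight alone: the hub's hidden socket drops over a tang and stud, freed by lifting it straight up 35 mm
- knob_c (a point): middle of the upright black knob of crank_c: 80 from the screw's axis (x -80, z +48 in the crank's frame, same axes); knob 26 diameter, from 25 to 71 above the crank's origin. A sound crank's knob travels some 9 to 18 mm between its two bites (felt at about 5 N), the worn one's some 48 to 60 mm
- hub_c (a point): centre of the top face of the hub of crank_c, 40 above the crank's origin, same axes. The hub is 40 high and has two flat faces 44 apart (across y), 30 long in x, to grip it by
- screw_c_end (a point): centre of the 42 mm shoulder on top of the screw under crank_c, where the hub sits: 33 above the beam's top, 173 above the bench. z up; x along the tang: at mid-slack the crank's axes are parallel to these
- screw_c (a joint): turn of the screw under crank_c (rad, 0 at the start, positive anticlockwise from above). The crank turns freely through its slack, then bites on the tang; the screw's friction holds until about 18 N is pushed at the knob (1.45 N m), beyond that the screw turns
- press: red ski repair press standing fixed across the bench: base 130 x 660, 15 thick, columns 50 wide at 285 either side, steel beam 70 wide and 620 long along its y, top 140 above the bench; a ski 82 wide lies along y under the three screws' pads. Origin: on the bench under the beam's middle; the screws stand on the beam's centre line 170 apart
- tray: open grey plastic parts tray on the bench on the robot's side of the press, 170 (its x) x 240 (its y) x 45 high, walls and floor 5 thick. Origin: centre of its underside
- glue: white glue bottle 52 diameter, 130 high, standing on the bench; origin at its foot
- driver: screwdriver with black handle lying on the bench; origin under its middle
- scraper: flat clear-green ski scraper 60 x 130 x 6 lying on the bench
Not all that is in view belongs to the job. Leave any red look-alike of the crank_a alone.

How it is judged:
By the outcome, as a careful person would: the job done as asked, in the order asked, and still so for the second after the job is handed in, with the robot touching nothing.
It also fails if it takes over 72 s, if anything falls off the work surface, if the arm or the gripper's body presses on something with over 40 N, if the wrist force passes 120 N, or if a joint passes its speed limit or range.

## Working session

There is one attempt and no reset: what is moved stays moved. The work goes in short steps, Python scripts to look and compute and a tool call to move; the robot and the scene stay as the last step left them, time stands still between calls to the robot, and variables do not carry over. Pictures are saved under pics/ and viewed, at most 10 in all, crops included, and the job is handed in when it is done.

Besides the shell and the picture viewer there is one more tool, called after "Emit:" in YAML: its name, and indented under it one key for each argument. arm_command: Moves the arm, as the interface text tells. Its arguments: {"type":"object","properties":{"deltas":{"type":"array","items":{"type":"object","properties":{"jaw":{"type":"number"},"tx":{"type":"number"},"ty":{"type":"number"},"tz":{"type":"number"},"spin":{"type":"number"}}}}},"required":["deltas"]}

```bash
mkdir -p pics; cat > h.py <<'E'
from workcell import robot
import numpy as np, cv2
def w(cam,p):
    c=robot.camera_params(cam); return np.array(c["R"]).T@(np.array(p)-np.array(c["t"]))
E
python3 - <<'E'
from h import *
for c in ("scene","top"):
    im=robot.capture(c); cv2.imwrite(f"pics/{c}0.png",im)
    for q in ("knob_a","hub_a","screw_a_end","tray","press","glue","driver","scraper"):
        for d in robot.mark_of(c,q): print(c,q,round(d["conf"],2),np.round(w(c,d["position"]),3))
s=robot.state(); print(s["clock"],s["ee_pos"],s["ee_rot"],s["contact_force"])
im=[cv2.imread(f"pics/{c}0.png") for c in("scene","top")]
cv2.imwrite("pics/both.png",cv2.resize(np.vstack(im),(448,600)) if 0 else cv2.resize(np.hstack(im),(800,300)))
E
```

```text
scene knob_a 0.82 [ 0.578 -0.134  0.214]
scene knob_a 0.79 [0.572 0.193 0.219]
scene knob_a 0.77 [0.575 0.029 0.219]
scene knob_a 0.63 [ 0.865 -0.044  0.049]
scene hub_a 0.97 [0.655 0.038 0.214]
scene hub_a 0.77 [ 0.811 -0.099  0.041]
scene hub_a 0.76 [0.652 0.208 0.211]
scene screw_a_end 0.46 [ 0.66  -0.133  0.169]
scene tray 0.86 [ 0.425  0.133 -0.004]
scene tray 0.57 [ 0.658 -0.135  0.21 ]
scene press 0.81 [ 0.654  0.035 -0.005]
scene press 0.53 [0.659 0.033 0.173]
scene glue 0.69 [0.656 0.035 0.171]
scene glue 0.51 [ 0.424 -0.181 -0.002]
scene driver 0.44 [ 0.436 -0.393 -0.004]
scene scraper 0.57 [ 0.457  0.405 -0.004]
top knob_a 0.97 [ 0.582 -0.137  0.219]
top knob_a 0.9 [ 0.866 -0.044  0.045]
top knob_a 0.64 [0.573 0.031 0.22 ]
top knob_a 0.57 [0.572 0.187 0.22 ]
top hub_a 0.91 [ 0.661 -0.133  0.209]
top hub_a 0.83 [0.65  0.209 0.213]
top hub_a 0.76 [ 0.803 -0.106  0.038]
top hub_a 0.67 [0.655 0.034 0.219]
top tray 0.68 [0.43  0.137 0.003]
top tray 0.21 [0.653 0.033 0.216]
top press 0.64 [ 0.652  0.039 -0.   ]
top glue 0.87 [ 0.426 -0.18   0.001]
top driver 0.75 [ 0.438 -0.392 -0.001]
top scraper 0.63 [ 0.454  0.413 -0.002]
0.9 [0.20542189 0.51017813 0.23134012] [1.79999265e+02 9.18086163e-04 1.58070505e+02] [-0.28861234  0.90717914 -0.39761029]
```

View pics/scene0.png

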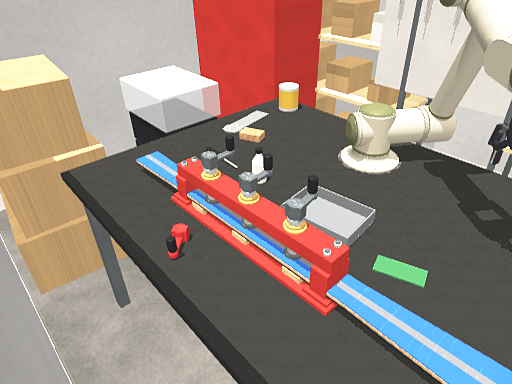

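View pics/top0.png

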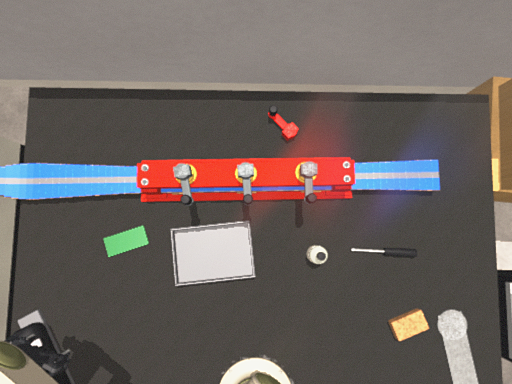

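The three dark cranks are at top-view px (183,172), (246,170) and (308,168), with their knobs just below each. The red look-alike is at (285,125), lying on the bench, so I exclude it. The tray is at (213,253). I'll start with the left crank, knob near (0.572, 0.189).

Emit:
arm_command:
  deltas:
    - {"jaw": 0.5, "tz": -30, "spin": -0.128}
    - {"jaw": 0.5, "tz": -30, "spin": -0.128}
    - {"jaw": 0.5, "tz": -20, "spin": -0.127}
    - {"jaw": 0.5, "tx": -36, "ty": -32}
    - {"jaw": 0.5, "tx": -36, "ty": -32}
    - {"jaw": 0.5, "tx": -36, "ty": -32}
    - {"jaw": 0.5, "tx": -36, "ty": -32}
    - {"jaw": 0.5, "tx": -36, "ty": -32}

```text
invalid input
```

```bash
python3 - <<'E'
from h import *
im=cv2.imread("pics/top0.png"); cv2.imwrite("pics/crop.png",cv2.resize(im[140:300,130:360],None,fx=3.4,fy=3.4,interpolation=cv2.INTER_CUBIC))
E
```

```text
(no output)
```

View pics/crop.png

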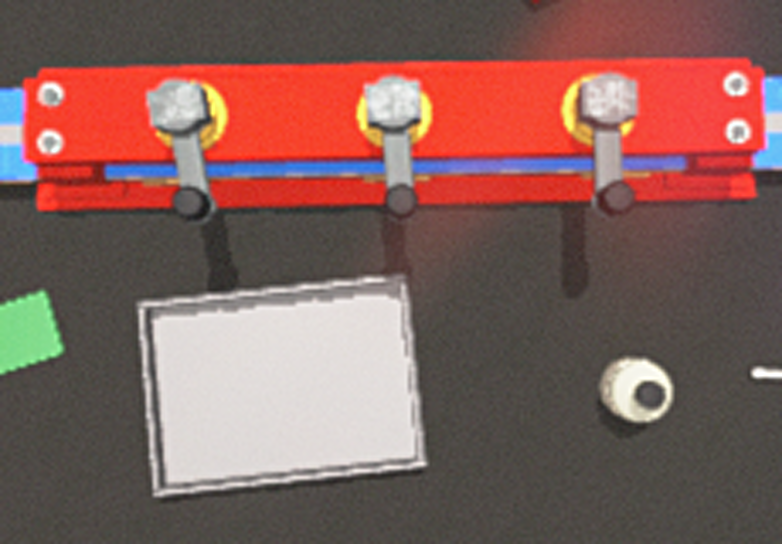

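The crop confirms three dark cranks on the yellow screws: hubs at (180,105), (392,100) and (608,97), knobs at (190,203), (400,200) and (617,197). The tray is at (282,385), turned about 5°. The move was refused, so I'll resend it with all keys filled in.

Emit:
arm_command:
  deltas:
    - {"jaw": 0.5, "tx": 0, "ty": 0, "tz": -30, "spin": -0.128}
    - {"jaw": 0.5, "tx": 0, "ty": 0, "tz": -30, "spin": -0.128}
    - {"jaw": 0.5, "tx": 0, "ty": 0, "tz": -20, "spin": -0.127}
    - {"jaw": 0.5, "tx": -36, "ty": -32, "tz": 0, "spin": 0}
    - {"jaw": 0.5, "tx": -36, "ty": -32, "tz": 0, "spin": 0}
    - {"jaw": 0.5, "tx": -36, "ty": -32, "tz": 0, "spin": 0}
    - {"jaw": 0.5, "tx": -36, "ty": -32, "tz": 0, "spin": 0}
    - {"jaw": 0.5, "tx": -36, "ty": -32, "tz": 0, "spin": 0}

```text
clock: 1.7
ee_pos: [0.3866, 0.3487, 0.3115]
ee_rot: [180.0, 0.0, -180.0]
contact_force: [0.6, 1.0, 0.0]
gripper_width: 0.0429
gripper_force: 0.0
```

Emit:
arm_command:
  deltas:
    - {"jaw": 0.5, "tx": -37, "ty": -32, "tz": 0, "spin": 0}
    - {"jaw": 0.5, "tx": -37, "ty": -32, "tz": 0, "spin": 0}
    - {"jaw": 0.5, "tx": -37, "ty": -32, "tz": 0, "spin": 0}
    - {"jaw": 0.5, "tx": -37, "ty": -32, "tz": 0, "spin": 0}
    - {"jaw": 0.5, "tx": -37, "ty": -32, "tz": 0, "spin": 0}
    - {"jaw": 0.5, "tx": 0, "ty": 0, "tz": 0, "spin": 0}

```text
clock: 2.3
ee_pos: [0.5739, 0.1861, 0.3096]
ee_rot: [-179.9, -0.1, 179.7]
contact_force: [-1.3, 0.4, -0.5]
gripper_width: 0.0428
gripper_force: 0.0
```

```bash
python3 - <<'E'
from h import *
robot.capture("wrist")
for q in("knob_a","hub_a"):
    for d in robot.mark_of("wrist",q): print(q,round(d["conf"],2),np.round(w("wrist",d["position"]),3))
s=robot.state(); print(s["ee_pos"],s["contact_force"])
E
```

```text
knob_a 0.89 [0.576 0.033 0.221]
knob_a 0.77 [0.568 0.193 0.225]
knob_a 0.29 [ 0.655 -0.13   0.177]
hub_a 0.86 [0.648 0.212 0.218]
hub_a 0.75 [0.65  0.042 0.209]
hub_a 0.54 [ 0.808 -0.091  0.041]
[0.57028677 0.19038421 0.31120935] [-0.66511384 -0.32696057  0.55795978]
```

Emit:
arm_command:
  deltas:
    - {"jaw": 0.5, "tx": 0, "ty": 0, "tz": 30, "spin": 0}
    - {"jaw": 0.5, "tx": 0, "ty": 0, "tz": 30, "spin": 0}
    - {"jaw": 0.5, "tx": 0, "ty": 0, "tz": 30, "spin": 0}
    - {"jaw": 0.5, "tx": 0, "ty": 0, "tz": 11, "spin": 0}
    - {"jaw": 0.5, "tx": 0, "ty": 2, "tz": 0, "spin": 0}
    - {"jaw": 0.5, "tx": 0, "ty": 2, "tz": 0, "spin": 0}
    - {"jaw": 0.5, "tx": 0, "ty": 0, "tz": 0, "spin": 0}
    - {"jaw": 0.5, "tx": 0, "ty": 0, "tz": 0, "spin": 0}

```text
clock: 3.25
ee_pos: [0.5708, 0.1945, 0.2116]
ee_rot: [180.0, 0.1, -180.0]
contact_force: [-0.5, -0.5, 0.1]
gripper_width: 0.0426
gripper_force: 0.0
```

Emit:
arm_command:
  deltas:
    - {"jaw": 0.5, "tx": 0, "ty": 1.5, "tz": 0, "spin": 0}
    - {"jaw": 0.5, "tx": 0, "ty": 1.5, "tz": 0, "spin": 0}
    - {"jaw": 0.5, "tx": 0, "ty": 0, "tz": 0, "spin": 0}

```text
clock: 3.55
ee_pos: [0.5705, 0.1974, 0.2104]
ee_rot: [180.0, 0.0, -180.0]
contact_force: [0.2, 0.4, -0.3]
gripper_width: 0.0427
gripper_force: 0.0
```

Emit:
arm_command:
  deltas:
    - {"jaw": 0.5, "tx": 0, "ty": 1, "tz": 0, "spin": 0}
    - {"jaw": 0.5, "tx": 0, "ty": 1, "tz": 0, "spin": 0}
    - {"jaw": 0.5, "tx": 0, "ty": 0, "tz": 0, "spin": 0}

```text
clock: 3.85
ee_pos: [0.5705, 0.1993, 0.2103]
ee_rot: [-180.0, -0.0, -180.0]
contact_force: [-0.1, -0.5, -0.5]
gripper_width: 0.0427
gripper_force: 0.1
```

Emit:
arm_command:
  deltas:
    - {"jaw": 0.5, "tx": 0, "ty": 1, "tz": 0, "spin": 0}
    - {"jaw": 0.5, "tx": 0, "ty": 1, "tz": 0, "spin": 0}
    - {"jaw": 0.5, "tx": 0, "ty": 0, "tz": 0, "spin": 0}

```text
clock: 4.15
ee_pos: [0.5704, 0.2013, 0.2103]
ee_rot: [-180.0, -0.0, -180.0]
contact_force: [-0.6, -0.6, -0.1]
gripper_width: 0.0425
gripper_force: 0.3
```

Emit:
arm_command:
  deltas:
    - {"jaw": 0.5, "tx": 0, "ty": 1, "tz": 0, "spin": 0}
    - {"jaw": 0.5, "tx": 0, "ty": 0, "tz": 0, "spin": 0}

```text
clock: 4.35
ee_pos: [0.5705, 0.2023, 0.2103]
ee_rot: [180.0, -0.0, -180.0]
contact_force: [-0.5, -0.7, -0.3]
gripper_width: 0.043
gripper_force: 0.3
```

Emit:
arm_command:
  deltas:
    - {"jaw": 0.5, "tx": 0, "ty": 1, "tz": 0, "spin": 0}
    - {"jaw": 0.5, "tx": 0, "ty": 1, "tz": 0, "spin": 0}
    - {"jaw": 0.5, "tx": 0, "ty": 0, "tz": 0, "spin": 0}

```text
clock: 4.65
ee_pos: [0.5703, 0.204, 0.2103]
ee_rot: [-180.0, -0.0, -180.0]
contact_force: [-2.6, -2.9, 0.6]
gripper_width: 0.0428
gripper_force: 1.6
```

Emit:
arm_command:
  deltas:
    - {"jaw": 0.5, "tx": 0, "ty": 1, "tz": 0, "spin": 0}
    - {"jaw": 0.5, "tx": 0, "ty": 0, "tz": 0, "spin": 0}

```text
clock: 4.85
ee_pos: [0.5702, 0.2046, 0.2103]
ee_rot: [-179.9, -0.1, 180.0]
contact_force: [-3.3, -4.4, 1.7]
gripper_width: 0.0426
gripper_force: 2.9
```

Emit:
arm_command:
  deltas:
    - {"jaw": 0.5, "tx": 0, "ty": 1, "tz": 0, "spin": 0}
    - {"jaw": 0.5, "tx": 0, "ty": 0, "tz": 0, "spin": 0}

```text
clock: 5.05
ee_pos: [0.5701, 0.205, 0.2103]
ee_rot: [-179.8, -0.1, 180.0]
contact_force: [-3.6, -7.6, 2.0]
gripper_width: 0.0423
gripper_force: 4.2
```

Emit:
arm_command:
  deltas:
    - {"jaw": 0.5, "tx": 0, "ty": -5, "tz": 0, "spin": 0}
    - {"jaw": 0.5, "tx": 0, "ty": -5, "tz": 0, "spin": 0}
    - {"jaw": 0.5, "tx": 0, "ty": -5, "tz": 0, "spin": 0}
    - {"jaw": 0.5, "tx": 0, "ty": -3, "tz": 0, "spin": 0}
    - {"jaw": 0.5, "tx": 0, "ty": -3, "tz": 0, "spin": 0}
    - {"jaw": 0.5, "tx": 0, "ty": -3, "tz": 0, "spin": 0}
    - {"jaw": 0.5, "tx": 0, "ty": 0, "tz": 0, "spin": 0}

```text
clock: 5.75
ee_pos: [0.5705, 0.182, 0.2103]
ee_rot: [180.0, 0.0, 180.0]
contact_force: [-0.8, -0.5, 0.4]
gripper_width: 0.0426
gripper_force: 0.0
```

Emit:
arm_command:
  deltas:
    - {"jaw": 0.5, "tx": 0, "ty": -1, "tz": 0, "spin": 0}
    - {"jaw": 0.5, "tx": 0, "ty": -1, "tz": 0, "spin": 0}
    - {"jaw": 0.5, "tx": 0, "ty": 0, "tz": 0, "spin": 0}

```text
clock: 6.05
ee_pos: [0.5705, 0.1802, 0.2103]
ee_rot: [180.0, 0.0, -180.0]
contact_force: [0.1, 0.4, 0.4]
gripper_width: 0.0427
gripper_force: 0.1
```

Emit:
arm_command:
  deltas:
    - {"jaw": 0.5, "tx": 0, "ty": -1, "tz": 0, "spin": 0}
    - {"jaw": 0.5, "tx": 0, "ty": -1, "tz": 0, "spin": 0}
    - {"jaw": 0.5, "tx": 0, "ty": 0, "tz": 0, "spin": 0}

```text
clock: 6.35
ee_pos: [0.5705, 0.1781, 0.2103]
ee_rot: [-180.0, -0.0, -180.0]
contact_force: [-0.4, -0.3, -0.6]
gripper_width: 0.0425
gripper_force: 0.2
```

Emit:
arm_command:
  deltas:
    - {"jaw": 0.5, "tx": 0, "ty": -1, "tz": 0, "spin": 0}
    - {"jaw": 0.5, "tx": 0, "ty": -1, "tz": 0, "spin": 0}
    - {"jaw": 0.5, "tx": 0, "ty": 0, "tz": 0, "spin": 0}

```text
clock: 6.65
ee_pos: [0.5705, 0.1762, 0.2103]
ee_rot: [180.0, 0.0, -180.0]
contact_force: [0.8, 1.4, 0.1]
gripper_width: 0.0426
gripper_force: 0.5
```

Emit:
arm_command:
  deltas:
    - {"jaw": 0.5, "tx": 0, "ty": -1, "tz": 0, "spin": 0}
    - {"jaw": 0.5, "tx": 0, "ty": -1, "tz": 0, "spin": 0}
    - {"jaw": 0.5, "tx": 0, "ty": 0, "tz": 0, "spin": 0}

```text
clock: 6.95
ee_pos: [0.5706, 0.1742, 0.2104]
ee_rot: [180.0, 0.0, -180.0]
contact_force: [1.2, 1.5, 0.1]
gripper_width: 0.0425
gripper_force: 0.6
```

Emit:
arm_command:
  deltas:
    - {"jaw": 0.5, "tx": 0, "ty": -1, "tz": 0, "spin": 0}
    - {"jaw": 0.5, "tx": 0, "ty": -1, "tz": 0, "spin": 0}
    - {"jaw": 0.5, "tx": 0, "ty": 0, "tz": 0, "spin": 0}

```text
clock: 7.25
ee_pos: [0.5707, 0.1728, 0.2104]
ee_rot: [179.9, 0.0, -180.0]
contact_force: [2.5, 6.1, -0.5]
gripper_width: 0.0427
gripper_force: 2.6
```

Emit:
arm_command:
  deltas:
    - {"jaw": 0.5, "tx": 0, "ty": 6, "tz": 0, "spin": 0}
    - {"jaw": 0.5, "tx": 0, "ty": 0, "tz": -30, "spin": 0}
    - {"jaw": 0.5, "tx": 0, "ty": 0, "tz": -30, "spin": 0}
    - {"jaw": 0.5, "tx": -1, "ty": -49, "tz": 0, "spin": 0}
    - {"jaw": 0.5, "tx": -1, "ty": -49, "tz": 0, "spin": 0}
    - {"jaw": 0.5, "tx": -1, "ty": -49, "tz": 0, "spin": 0}
    - {"jaw": 0.5, "tx": 0, "ty": 0, "tz": 0, "spin": 0}

```text
clock: 7.95
ee_pos: [0.5735, 0.0262, 0.2701]
ee_rot: [-179.9, -0.1, 179.7]
contact_force: [0.3, 0.3, -0.4]
gripper_width: 0.0424
gripper_force: 0.0
```

Emit:
arm_command:
  deltas:
    - {"jaw": 0.5, "tx": 0, "ty": 0, "tz": 20, "spin": 0}
    - {"jaw": 0.5, "tx": 0, "ty": 0, "tz": 20, "spin": 0}
    - {"jaw": 0.5, "tx": 0, "ty": 0, "tz": 20, "spin": 0}
    - {"jaw": 0.5, "tx": 0, "ty": 2, "tz": 0, "spin": 0}
    - {"jaw": 0.5, "tx": 0, "ty": 2, "tz": 0, "spin": 0}
    - {"jaw": 0.5, "tx": 0, "ty": 2, "tz": 0, "spin": 0}
    - {"jaw": 0.5, "tx": 0, "ty": 0, "tz": 0, "spin": 0}

```text
clock: 8.65
ee_pos: [0.5739, 0.0377, 0.2114]
ee_rot: [-180.0, 0.1, -180.0]
contact_force: [-0.2, -0.0, 0.0]
gripper_width: 0.0427
gripper_force: 0.0
```

Emit:
arm_command:
  deltas:
    - {"jaw": 0.5, "tx": 0, "ty": 1, "tz": 0, "spin": 0}
    - {"jaw": 0.5, "tx": 0, "ty": 1, "tz": 0, "spin": 0}
    - {"jaw": 0.5, "tx": 0, "ty": 0, "tz": 0, "spin": 0}

```text
clock: 8.95
ee_pos: [0.5735, 0.0393, 0.2105]
ee_rot: [-180.0, 0.0, -180.0]
contact_force: [0.8, -0.2, 0.9]
gripper_width: 0.0426
gripper_force: 0.1
```

Emit:
arm_command:
  deltas:
    - {"jaw": 0.5, "tx": 0, "ty": 1, "tz": 0, "spin": 0}
    - {"jaw": 0.5, "tx": 0, "ty": 1, "tz": 0, "spin": 0}
    - {"jaw": 0.5, "tx": 0, "ty": 0, "tz": 0, "spin": 0}

```text
clock: 9.25
ee_pos: [0.5735, 0.0413, 0.2103]
ee_rot: [180.0, -0.0, -180.0]
contact_force: [0.4, -0.1, 0.0]
gripper_width: 0.0427
gripper_force: 0.2
```

Emit:
arm_command:
  deltas:
    - {"jaw": 0.5, "tx": 0, "ty": 1, "tz": 0, "spin": 0}
    - {"jaw": 0.5, "tx": 0, "ty": 1, "tz": 0, "spin": 0}
    - {"jaw": 0.5, "tx": 0, "ty": 0, "tz": 0, "spin": 0}

```text
clock: 9.55
ee_pos: [0.5735, 0.0434, 0.2103]
ee_rot: [180.0, -0.0, -180.0]
contact_force: [0.1, -0.1, -1.1]
gripper_width: 0.0426
gripper_force: 0.2
```

Emit:
arm_command:
  deltas:
    - {"jaw": 0.5, "tx": 0, "ty": 1, "tz": 0, "spin": 0}
    - {"jaw": 0.5, "tx": 0, "ty": 1, "tz": 0, "spin": 0}
    - {"jaw": 0.5, "tx": 0, "ty": 0, "tz": 0, "spin": 0}

```text
clock: 9.85
ee_pos: [0.5735, 0.0454, 0.2103]
ee_rot: [180.0, -0.0, -180.0]
contact_force: [-0.7, -0.1, -0.3]
gripper_width: 0.0425
gripper_force: 0.1
```

Emit:
arm_command:
  deltas:
    - {"jaw": 0.5, "tx": 0, "ty": 1, "tz": 0, "spin": 0}
    - {"jaw": 0.5, "tx": 0, "ty": 1, "tz": 0, "spin": 0}
    - {"jaw": 0.5, "tx": 0, "ty": 0, "tz": 0, "spin": 0}

```text
clock: 10.15
ee_pos: [0.5735, 0.0474, 0.2103]
ee_rot: [180.0, 0.0, -180.0]
contact_force: [0.2, -0.3, -0.6]
gripper_width: 0.0424
gripper_force: 0.1
```

Emit:
arm_command:
  deltas:
    - {"jaw": 0.5, "tx": 0, "ty": 1, "tz": 0, "spin": 0}
    - {"jaw": 0.5, "tx": 0, "ty": 1, "tz": 0, "spin": 0}
    - {"jaw": 0.5, "tx": 0, "ty": 0, "tz": 0, "spin": 0}

```text
clock: 10.45
ee_pos: [0.5735, 0.0494, 0.2103]
ee_rot: [180.0, 0.0, -180.0]
contact_force: [0.9, -0.0, -0.4]
gripper_width: 0.0428
gripper_force: 0.1
```

Emit:
arm_command:
  deltas:
    - {"jaw": 0.5, "tx": 0, "ty": 1, "tz": 0, "spin": 0}
    - {"jaw": 0.5, "tx": 0, "ty": 1, "tz": 0, "spin": 0}
    - {"jaw": 0.5, "tx": 0, "ty": 0, "tz": 0, "spin": 0}

```text
clock: 10.75
ee_pos: [0.5735, 0.0514, 0.2103]
ee_rot: [180.0, 0.0, -180.0]
contact_force: [0.7, -0.3, 0.1]
gripper_width: 0.0426
gripper_force: 0.1
```

Emit:
arm_command:
  deltas:
    - {"jaw": 0.5, "tx": 0, "ty": 1.5, "tz": 0, "spin": 0}
    - {"jaw": 0.5, "tx": 0, "ty": 1.5, "tz": 0, "spin": 0}
    - {"jaw": 0.5, "tx": 0, "ty": 0, "tz": 0, "spin": 0}

```text
clock: 11.05
ee_pos: [0.5735, 0.0545, 0.2103]
ee_rot: [180.0, 0.0, -180.0]
contact_force: [-0.4, 0.6, -0.7]
gripper_width: 0.0427
gripper_force: 0.0
```

```bash
python3 - <<'E'
from h import *
for c in("wrist","scene"):
  robot.capture(c)
  for q in("knob_a","hub_a"):
    for d in robot.mark_of(c,q): print(c,q,round(d["conf"],2),np.round(w(c,d["position"]),3))
E
```

```text
wrist knob_a 0.82 [0.579 0.045 0.221]
wrist knob_a 0.61 [0.574 0.184 0.224]
wrist hub_a 0.77 [0.649 0.206 0.213]
wrist hub_a 0.61 [ 0.662 -0.132  0.215]
wrist hub_a 0.58 [ 0.809 -0.098  0.041]
scene knob_a 0.86 [0.572 0.184 0.219]
scene knob_a 0.85 [ 0.865 -0.043  0.048]
scene knob_a 0.75 [0.577 0.043 0.218]
scene knob_a 0.59 [ 0.577 -0.135  0.215]
scene hub_a 0.73 [ 0.658 -0.133  0.211]
scene hub_a 0.65 [0.656 0.037 0.214]
scene hub_a 0.63 [0.652 0.202 0.21 ]
scene hub_a 0.57 [ 0.81  -0.098  0.041]
```

Emit:
arm_command:
  deltas:
    - {"jaw": 0.5, "tx": 0, "ty": 1, "tz": 0, "spin": 0}
    - {"jaw": 0.5, "tx": 0, "ty": 1, "tz": 0, "spin": 0}
    - {"jaw": 0.5, "tx": 0, "ty": 0, "tz": 0, "spin": 0}

```text
clock: 11.65
ee_pos: [0.5735, 0.0563, 0.2103]
ee_rot: [-180.0, -0.0, -180.0]
contact_force: [-0.8, -1.7, -0.5]
gripper_width: 0.0424
gripper_force: 0.4
```

Emit:
arm_command:
  deltas:
    - {"jaw": 0.5, "tx": 0, "ty": 1, "tz": 0, "spin": 0}
    - {"jaw": 0.5, "tx": 0, "ty": 1, "tz": 0, "spin": 0}
    - {"jaw": 0.5, "tx": 0, "ty": 0, "tz": 0, "spin": 0}

```text
clock: 11.95
ee_pos: [0.5735, 0.0584, 0.2103]
ee_rot: [-180.0, -0.0, -180.0]
contact_force: [-0.4, -1.2, 0.9]
gripper_width: 0.0425
gripper_force: 0.5
```

Emit:
arm_command:
  deltas:
    - {"jaw": 0.5, "tx": 0, "ty": 1, "tz": 0, "spin": 0}
    - {"jaw": 0.5, "tx": 0, "ty": 1, "tz": 0, "spin": 0}
    - {"jaw": 0.5, "tx": 0, "ty": 0, "tz": 0, "spin": 0}

```text
clock: 12.25
ee_pos: [0.5735, 0.0604, 0.2103]
ee_rot: [180.0, 0.0, -180.0]
contact_force: [-0.5, -0.9, 0.2]
gripper_width: 0.0427
gripper_force: 0.5
```

Emit:
arm_command:
  deltas:
    - {"jaw": 0.5, "tx": 0, "ty": 1, "tz": 0, "spin": 0}
    - {"jaw": 0.5, "tx": 0, "ty": 1, "tz": 0, "spin": 0}
    - {"jaw": 0.5, "tx": 0, "ty": 0, "tz": 0, "spin": 0}

```text
clock: 12.55
ee_pos: [0.5736, 0.0624, 0.2103]
ee_rot: [180.0, 0.0, -180.0]
contact_force: [0.5, -1.7, -0.5]
gripper_width: 0.0426
gripper_force: 0.6
```

Emit:
arm_command:
  deltas:
    - {"jaw": 0.5, "tx": 0, "ty": 1, "tz": 0, "spin": 0}
    - {"jaw": 0.5, "tx": 0, "ty": 1, "tz": 0, "spin": 0}
    - {"jaw": 0.5, "tx": 0, "ty": 0, "tz": 0, "spin": 0}

```text
clock: 12.85
ee_pos: [0.5736, 0.064, 0.2103]
ee_rot: [-180.0, 0.0, -180.0]
contact_force: [-0.1, -4.1, -0.6]
gripper_width: 0.0429
gripper_force: 2.1
```

Emit:
arm_command:
  deltas:
    - {"jaw": 0.5, "tx": 0, "ty": 1, "tz": 0, "spin": 0}
    - {"jaw": 0.5, "tx": 0, "ty": 1, "tz": 0, "spin": 0}
    - {"jaw": 0.5, "tx": 0, "ty": 0, "tz": 0, "spin": 0}

```text
clock: 13.15
ee_pos: [0.5737, 0.0653, 0.2103]
ee_rot: [-179.9, 0.0, 180.0]
contact_force: [1.2, -7.9, -1.2]
gripper_width: 0.0428
gripper_force: 3.9
```

Emit:
arm_command:
  deltas:
    - {"jaw": 0.5, "tx": 0, "ty": -6, "tz": 0, "spin": 0}
    - {"jaw": 0.5, "tx": 0, "ty": -6, "tz": 0, "spin": 0}
    - {"jaw": 0.5, "tx": 0, "ty": -4, "tz": 0, "spin": 0}
    - {"jaw": 0.5, "tx": 0, "ty": -4, "tz": 0, "spin": 0}
    - {"jaw": 0.5, "tx": 0, "ty": -4, "tz": 0, "spin": 0}
    - {"jaw": 0.5, "tx": 0, "ty": -4, "tz": 0, "spin": 0}
    - {"jaw": 0.5, "tx": 0, "ty": -4, "tz": 0, "spin": 0}
    - {"jaw": 0.5, "tx": 0, "ty": -4, "tz": 0, "spin": 0}

```text
clock: 13.95
ee_pos: [0.5735, 0.03, 0.2103]
ee_rot: [180.0, -0.0, -180.0]
contact_force: [-1.7, 1.5, -1.6]
gripper_width: 0.0424
gripper_force: 0.5
```

Emit:
arm_command:
  deltas:
    - {"jaw": 0.5, "tx": 0, "ty": -3, "tz": 0, "spin": 0}
    - {"jaw": 0.5, "tx": 0, "ty": -3, "tz": 0, "spin": 0}
    - {"jaw": 0.5, "tx": 0, "ty": -3, "tz": 0, "spin": 0}
    - {"jaw": 0.5, "tx": 0, "ty": -3, "tz": 0, "spin": 0}
    - {"jaw": 0.5, "tx": 0, "ty": -2, "tz": 0, "spin": 0}
    - {"jaw": 0.5, "tx": 0, "ty": 0, "tz": 0, "spin": 0}

```text
clock: 14.55
ee_pos: [0.5736, 0.0159, 0.2103]
ee_rot: [-180.0, 0.0, 180.0]
contact_force: [-0.6, 0.1, 1.0]
gripper_width: 0.0428
gripper_force: 0.0
```

Still free after more than 30 mm of knob travel, so the bite should come only below 0.000.

Emit:
arm_command:
  deltas:
    - {"jaw": 0.5, "tx": 0, "ty": -3, "tz": 0, "spin": 0}
    - {"jaw": 0.5, "tx": 0, "ty": -3, "tz": 0, "spin": 0}
    - {"jaw": 0.5, "tx": 0, "ty": -2, "tz": 0, "spin": 0}
    - {"jaw": 0.5, "tx": 0, "ty": -2, "tz": 0, "spin": 0}
    - {"jaw": 0.5, "tx": 0, "ty": 0, "tz": 0, "spin": 0}

```text
clock: 15.05
ee_pos: [0.5736, 0.0059, 0.2103]
ee_rot: [-180.0, 0.0, 180.0]
contact_force: [0.1, -0.8, -0.5]
gripper_width: 0.0426
gripper_force: 0.0
```

Emit:
arm_command:
  deltas:
    - {"jaw": 0.5, "tx": 0, "ty": -2, "tz": 0, "spin": 0}
    - {"jaw": 0.5, "tx": 0, "ty": -2, "tz": 0, "spin": 0}
    - {"jaw": 0.5, "tx": 0, "ty": 0, "tz": 0, "spin": 0}

```text
clock: 15.35
ee_pos: [0.5737, 0.0022, 0.2103]
ee_rot: [180.0, 0.0, -180.0]
contact_force: [0.4, 1.6, -0.3]
gripper_width: 0.0429
gripper_force: 0.6
```

Emit:
arm_command:
  deltas:
    - {"jaw": 0.5, "tx": 0, "ty": -1, "tz": 0, "spin": 0}
    - {"jaw": 0.5, "tx": 0, "ty": -1, "tz": 0, "spin": 0}
    - {"jaw": 0.5, "tx": 0, "ty": 0, "tz": 0, "spin": 0}

```text
clock: 15.65
ee_pos: [0.5736, 0.0002, 0.2103]
ee_rot: [180.0, 0.0, -180.0]
contact_force: [1.3, 2.9, -0.2]
gripper_width: 0.0428
gripper_force: 0.9
```

Emit:
arm_command:
  deltas:
    - {"jaw": 0.5, "tx": 0, "ty": -1, "tz": 0, "spin": 0}
    - {"jaw": 0.5, "tx": 0, "ty": -1, "tz": 0, "spin": 0}
    - {"jaw": 0.5, "tx": 0, "ty": 0, "tz": 0, "spin": 0}

```text
clock: 15.95
ee_pos: [0.5735, -0.0019, 0.2103]
ee_rot: [-180.0, -0.0, -180.0]
contact_force: [1.8, 2.1, -0.4]
gripper_width: 0.0428
gripper_force: 0.9
```

Emit:
arm_command:
  deltas:
    - {"jaw": 0.5, "tx": 0, "ty": -1, "tz": 0, "spin": 0}
    - {"jaw": 0.5, "tx": 0, "ty": 0, "tz": 0, "spin": 0}

```text
clock: 16.15
ee_pos: [0.5736, -0.0027, 0.2103]
ee_rot: [180.0, 0.0, -180.0]
contact_force: [1.8, 3.2, -1.2]
gripper_width: 0.0424
gripper_force: 1.6
```

Emit:
arm_command:
  deltas:
    - {"jaw": 0.5, "tx": 0, "ty": -1, "tz": 0, "spin": 0}
    - {"jaw": 0.5, "tx": 0, "ty": -1, "tz": 0, "spin": 0}
    - {"jaw": 0.5, "tx": 0, "ty": 0, "tz": 0, "spin": 0}

```text
clock: 16.45
ee_pos: [0.5738, -0.004, 0.2103]
ee_rot: [179.9, 0.0, -180.0]
contact_force: [3.1, 7.1, -1.0]
gripper_width: 0.0427
gripper_force: 3.3
```

Middle crank: bites at 0.0637 and -0.003, so its knob travels about 50 mm. It is the worn one; the left crank's travel was about 14 mm. I'll return the knob to mid-slack, then release and rise.

Emit:
arm_command:
  deltas:
    - {"jaw": 0.5, "tx": 0, "ty": 7, "tz": 0, "spin": 0}
    - {"jaw": 0.5, "tx": 0, "ty": 7, "tz": 0, "spin": 0}
    - {"jaw": 0.5, "tx": 0, "ty": 6, "tz": 0, "spin": 0}
    - {"jaw": 0.5, "tx": 0, "ty": 6, "tz": 0, "spin": 0}
    - {"jaw": 0.5, "tx": 0, "ty": 6, "tz": 0, "spin": 0}
    - {"jaw": 0.5, "tx": 0, "ty": 5, "tz": 0, "spin": 0}
    - {"jaw": 0.5, "tx": 0, "ty": 5, "tz": 0, "spin": 0}
    - {"jaw": 0.5, "tx": 0, "ty": 3, "tz": 0, "spin": 0}

```text
clock: 17.25
ee_pos: [0.5735, 0.0407, 0.2103]
ee_rot: [180.0, -0.0, -180.0]
contact_force: [-0.1, -1.2, -1.1]
gripper_width: 0.0427
gripper_force: 0.5
```

Emit:
arm_command:
  deltas:
    - {"jaw": 0.5, "tx": 0, "ty": -4, "tz": 0, "spin": 0}
    - {"jaw": 0.5, "tx": 0, "ty": -4, "tz": 0, "spin": 0}
    - {"jaw": 0.2, "tx": 0, "ty": 0, "tz": -40, "spin": 0}
    - {"jaw": 0.2, "tx": 0, "ty": 0, "tz": -50, "spin": 0}
    - {"jaw": 0, "tx": -30, "ty": 2, "tz": -20, "spin": 0}
    - {"jaw": 0, "tx": 0, "ty": 0, "tz": 0, "spin": 0}
    - {"jaw": 0, "tx": 0, "ty": 0, "tz": 0, "spin": 0}

```text
clock: 17.95
ee_pos: [0.6034, 0.0338, 0.3194]
ee_rot: [180.0, -0.1, 180.0]
contact_force: [-0.0, 0.3, -0.0]
gripper_width: 0.0856
gripper_force: 0.0
```

```bash
python3 - <<'E'
from h import *
for c in("wrist","top","scene"):
  im=robot.capture(c); cv2.imwrite(f"pics/{c}1.png",im)
  for q in("knob_a","hub_a")+(("tray",) if c!="wrist" else ()):
    for d in robot.mark_of(c,q): print(c,q,round(d["conf"],2),np.round(w(c,d["position"]),3))
r=robot.outline_of("top","tray")
m=r[0]["region"].astype(np.uint8); print(cv2.minAreaRect(np.argwhere(m)[:,::-1].astype(np.int32)))
print(robot.state()["ee_pos"])
E
```

```text
wrist knob_a 0.9 [ 0.578 -0.139  0.223]
wrist knob_a 0.84 [0.575 0.035 0.221]
wrist knob_a 0.6 [ 0.866 -0.046  0.047]
wrist knob_a 0.56 [0.574 0.185 0.224]
wrist knob_a 0.53 [ 0.664 -0.129  0.214]
wrist hub_a 0.88 [0.65  0.208 0.215]
wrist hub_a 0.71 [0.652 0.033 0.206]
wrist hub_a 0.65 [ 0.664 -0.133  0.21 ]
wrist hub_a 0.65 [ 0.808 -0.097  0.039]
top knob_a 0.78 [ 0.58  -0.134  0.219]
top knob_a 0.6 [0.572 0.181 0.221]
top knob_a 0.6 [ 0.864 -0.045  0.046]
top knob_a 0.56 [0.572 0.03  0.215]
top knob_a 0.45 [ 0.453  0.408 -0.003]
top knob_a 0.38 [0.651 0.211 0.21 ]
top hub_a 0.88 [ 0.805 -0.102  0.035]
top hub_a 0.73 [ 0.659 -0.13   0.207]
top hub_a 0.61 [0.65  0.21  0.213]
top tray 0.56 [0.429 0.136 0.   ]
scene knob_a 0.79 [ 0.867 -0.042  0.051]
scene knob_a 0.71 [ 0.575 -0.132  0.215]
scene knob_a 0.69 [0.574 0.185 0.222]
scene knob_a 0.62 [0.577 0.032 0.218]
scene knob_a 0.38 [0.647 0.207 0.21 ]
scene hub_a 0.9 [ 0.658 -0.133  0.209]
scene hub_a 0.87 [0.654 0.038 0.212]
scene hub_a 0.83 [0.647 0.207 0.212]
scene hub_a 0.7 [ 0.812 -0.1    0.039]
scene tray 0.64 [ 0.423  0.132 -0.004]
((187.5842742919922, 255.64990234375), (57.1902961730957, 31.05754852294922), 85.10090637207031)
[0.60347062 0.03426875 0.32030619]
```

View pics/wrist1.png

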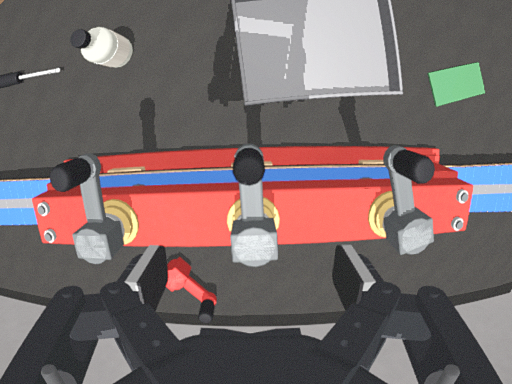

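The wrist view shows the middle hub at (254,243) between the open fingers, with its knob at (249,165), nearly straight toward the robot. I'll descend onto the hub at about (0.655, 0.037).

Emit:
arm_command:
  deltas:
    - {"jaw": 0, "tx": -26, "ty": 2, "tz": 0, "spin": -0.03}
    - {"jaw": 0, "tx": -26, "ty": 2, "tz": 0, "spin": 0}
    - {"jaw": 0, "tx": 0, "ty": 0, "tz": 40, "spin": 0}
    - {"jaw": 0, "tx": 0, "ty": 0, "tz": 40, "spin": 0}
    - {"jaw": 0, "tx": 0, "ty": 0, "tz": 30, "spin": 0}
    - {"jaw": 0, "tx": 0, "ty": 0, "tz": 20, "spin": 0}
    - {"jaw": 0, "tx": 0, "ty": 0, "tz": 13, "spin": 0}
    - {"jaw": 0, "tx": 0, "ty": 0, "tz": 0, "spin": 0}

```text
clock: 19.35
ee_pos: [0.6547, 0.0391, 0.1753]
ee_rot: [180.0, -0.2, -178.3]
contact_force: [-0.2, 0.1, -0.2]
gripper_width: 0.0858
gripper_force: 0.0
```

Emit:
arm_command:
  deltas:
    - {"jaw": 0.36, "tx": 0, "ty": 0, "tz": 0, "spin": 0}
    - {"jaw": 0.42, "tx": 0, "ty": 0, "tz": 0, "spin": 0}
    - {"jaw": 0.42, "tx": 0, "ty": 0, "tz": 0, "spin": 0}
    - {"jaw": 0.42, "tx": 0, "ty": 0, "tz": 0, "spin": 0}

```text
clock: 19.75
ee_pos: [0.6556, 0.039, 0.1779]
ee_rot: [-180.0, 0.1, -178.3]
contact_force: [0.9, -0.2, -0.1]
gripper_width: 0.0491
gripper_force: 0.0
```

Emit:
arm_command:
  deltas:
    - {"jaw": 0.46, "tx": 0, "ty": 0, "tz": 0, "spin": 0}
    - {"jaw": 0.48, "tx": 0, "ty": 0, "tz": 0, "spin": 0}
    - {"jaw": 0.48, "tx": 0, "ty": 0, "tz": 0, "spin": 0}

```text
clock: 20.05
ee_pos: [0.6557, 0.0379, 0.1782]
ee_rot: [-179.9, 0.1, -178.3]
contact_force: [-0.6, -5.1, 2.3]
gripper_width: 0.0449
gripper_force: 5.8
```

Emit:
arm_command:
  deltas:
    - {"jaw": 0.48, "tx": 0, "ty": -2, "tz": 0, "spin": 0}
    - {"jaw": 0.48, "tx": 0, "ty": 0, "tz": 0, "spin": 0}
    - {"jaw": 0.48, "tx": 0, "ty": 0, "tz": 0, "spin": 0}

```text
clock: 20.35
ee_pos: [0.6557, 0.0374, 0.1776]
ee_rot: [180.0, 0.1, -178.3]
contact_force: [0.6, 2.3, 3.4]
gripper_width: 0.0445
gripper_force: 2.2
```

Emit:
arm_command:
  deltas:
    - {"jaw": 0.8, "tx": 0, "ty": 0, "tz": 0, "spin": 0}
    - {"jaw": 0.8, "tx": 0, "ty": 0, "tz": 0, "spin": 0}
    - {"jaw": 0.8, "tx": 0, "ty": 0, "tz": 0, "spin": 0}
    - {"jaw": 0.8, "tx": 0, "ty": 0, "tz": 0, "spin": 0}

```text
clock: 20.75
ee_pos: [0.6557, 0.0375, 0.1779]
ee_rot: [180.0, 0.1, -178.2]
contact_force: [0.1, 2.6, 6.2]
gripper_width: 0.0437
gripper_force: 61.3
```

Gripped cleanly. Now I'll lift slowly, straight up.

Emit:
arm_command:
  deltas:
    - {"jaw": 0.8, "tx": 0, "ty": 0, "tz": -5, "spin": 0}
    - {"jaw": 0.8, "tx": 0, "ty": 0, "tz": -7, "spin": 0}
    - {"jaw": 0.8, "tx": 0, "ty": 0, "tz": -8, "spin": 0}
    - {"jaw": 0.8, "tx": 0, "ty": 0, "tz": 0, "spin": 0}

```text
clock: 21.15
ee_pos: [0.6558, 0.0369, 0.1984]
ee_rot: [-180.0, 0.1, -178.3]
contact_force: [-1.1, 0.5, -6.1]
gripper_width: 0.0434
gripper_force: 61.7
```

Emit:
arm_command:
  deltas:
    - {"jaw": 0.8, "tx": 0, "ty": 0, "tz": -10, "spin": 0}
    - {"jaw": 0.8, "tx": 0, "ty": 0, "tz": -15, "spin": 0}
    - {"jaw": 0.8, "tx": 0, "ty": 0, "tz": -20, "spin": 0}
    - {"jaw": 0.8, "tx": 0, "ty": 0, "tz": -20, "spin": 0}
    - {"jaw": 0.8, "tx": 0, "ty": 0, "tz": -15, "spin": 0}
    - {"jaw": 0.8, "tx": 0, "ty": 0, "tz": 0, "spin": 0}

```text
clock: 21.75
ee_pos: [0.656, 0.037, 0.28]
ee_rot: [-180.0, 0.3, -178.3]
contact_force: [-0.1, -0.0, -6.9]
gripper_width: 0.0437
gripper_force: 62.0
```

```bash
python3 - <<'E'
from h import *
im=robot.capture("scene"); cv2.imwrite("pics/scene2.png",cv2.resize(im[100:300,140:400],None,fx=2.5,fy=2.5))
print(robot.state()["contact_force"],robot.state()["ee_pos"])
E
```

```text
[-0.40519571  0.01692981 -7.3455431 ] [0.65562949 0.03701882 0.27814716]
```

View pics/scene2.png

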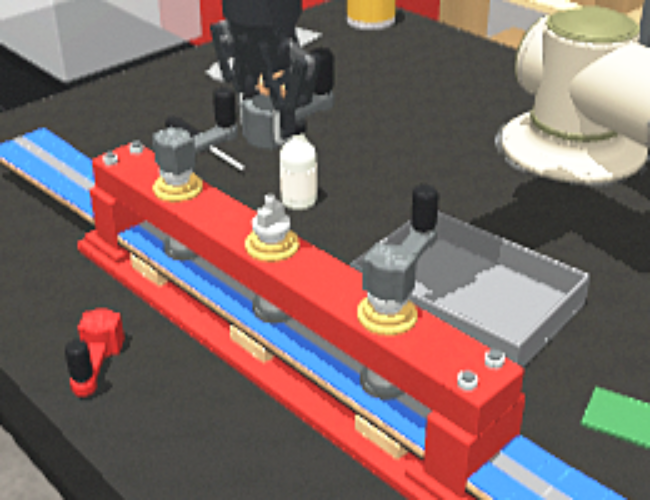

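The worn crank is off, held at (263,120), with the bare stud at (270,215) and the other two cranks still seated. Next I'll carry it over the tray.

Emit:
arm_command:
  deltas:
    - {"jaw": 0.8, "tx": 20, "ty": 11, "tz": 0, "spin": 0}
    - {"jaw": 0.8, "tx": 38, "ty": 21, "tz": 0, "spin": 0}
    - {"jaw": 0.8, "tx": 38, "ty": 21, "tz": 0, "spin": 0}
    - {"jaw": 0.8, "tx": 38, "ty": 21, "tz": 0, "spin": 0}
    - {"jaw": 0.8, "tx": 36, "ty": 21, "tz": 0, "spin": 0}
    - {"jaw": 0.8, "tx": 20, "ty": 12, "tz": 0, "spin": 0}
    - {"jaw": 0.8, "tx": 0, "ty": 0, "tz": 0, "spin": -0.06}
    - {"jaw": 0.8, "tx": 0, "ty": 0, "tz": 0, "spin": 0}

```text
clock: 22.6
ee_pos: [0.4615, 0.1386, 0.2769]
ee_rot: [-180.0, -0.1, -174.8]
contact_force: [-0.3, 0.3, -6.6]
gripper_width: 0.0435
gripper_force: 62.1
```

Emit:
arm_command:
  deltas:
    - {"jaw": 0.8, "tx": 0, "ty": 0, "tz": 30, "spin": 0}
    - {"jaw": 0.8, "tx": 0, "ty": 0, "tz": 40, "spin": 0}
    - {"jaw": 0.8, "tx": 0, "ty": 0, "tz": 40, "spin": 0}
    - {"jaw": 0.8, "tx": 0, "ty": 0, "tz": 40, "spin": 0}
    - {"jaw": 0.8, "tx": 0, "ty": 0, "tz": 20, "spin": 0}
    - {"jaw": 0.8, "tx": 0, "ty": 0, "tz": 0, "spin": 0}

```text
clock: 23.2
ee_pos: [0.461, 0.1378, 0.1044]
ee_rot: [180.0, -0.4, -174.9]
contact_force: [0.8, -0.2, -4.7]
gripper_width: 0.0436
gripper_force: 62.9
```

```bash
python3 - <<'E'
from h import *
im=robot.capture("wrist"); cv2.imwrite("pics/wrist3.png",im)
print(robot.state()["contact_force"],robot.state()["ee_pos"],robot.state()["ee_rot"])
E
```

```text
[ 0.77939812  0.19999176 -6.09619909] [0.46223465 0.13793841 0.10643014] [ 1.79995938e+02 -1.62102923e-01 -1.74921790e+02]
```

View pics/wrist3.png

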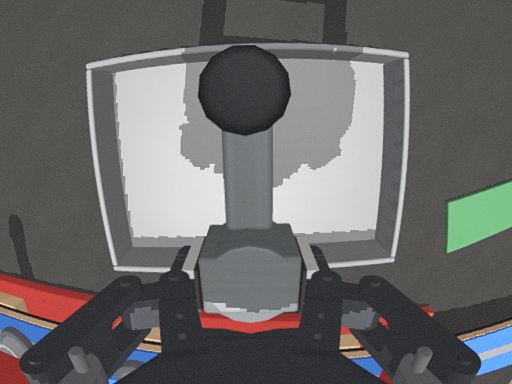

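The crank is square to the tray and centred sideways, with the knob at (245,90) over the tray. The geometry gives more than 20 mm to the far wall. I'll lower it.

Emit:
arm_command:
  deltas:
    - {"jaw": 0.8, "tx": 0, "ty": 0, "tz": 30, "spin": 0}
    - {"jaw": 0.8, "tx": 0, "ty": 0, "tz": 30, "spin": 0}
    - {"jaw": 0.8, "tx": 0, "ty": 0, "tz": 20, "spin": 0}
    - {"jaw": 0.8, "tx": 0, "ty": 0, "tz": 10, "spin": 0}
    - {"jaw": 0.8, "tx": 0, "ty": 0, "tz": 0, "spin": 0}
    - {"jaw": 0.8, "tx": 0, "ty": 0, "tz": 3, "spin": 0}
    - {"jaw": 0.8, "tx": 0, "ty": 0, "tz": 0, "spin": 0}

```text
clock: 23.95
ee_pos: [0.4631, 0.1383, 0.0152]
ee_rot: [-180.0, 0.1, -174.8]
contact_force: [0.7, -0.3, -6.3]
gripper_width: 0.0432
gripper_force: 63.1
```

Emit:
arm_command:
  deltas:
    - {"jaw": 0.8, "tx": 0, "ty": 0, "tz": 2, "spin": 0}
    - {"jaw": 0.8, "tx": 0, "ty": 0, "tz": 2, "spin": 0}
    - {"jaw": 0.8, "tx": 0, "ty": 0, "tz": 0, "spin": 0}

```text
clock: 24.25
ee_pos: [0.4623, 0.1383, 0.0103]
ee_rot: [-180.0, -0.0, -174.8]
contact_force: [-0.5, 0.4, -6.3]
gripper_width: 0.0431
gripper_force: 63.1
```

Emit:
arm_command:
  deltas:
    - {"jaw": 0.8, "tx": 0, "ty": 0, "tz": 1, "spin": 0}
    - {"jaw": 0.8, "tx": 0, "ty": 0, "tz": 0, "spin": 0}

```text
clock: 24.45
ee_pos: [0.4625, 0.1383, 0.0099]
ee_rot: [-180.0, 0.0, -174.8]
contact_force: [-2.0, -0.9, 3.6]
gripper_width: 0.0434
gripper_force: 63.9
```

Resting on the tray floor, so I'll open and rise.

Emit:
arm_command:
  deltas:
    - {"jaw": 0.4, "tx": 0, "ty": 0, "tz": 0, "spin": 0}
    - {"jaw": 0.2, "tx": 0, "ty": 0, "tz": 0, "spin": 0}
    - {"jaw": 0.1, "tx": 0, "ty": 0, "tz": 0, "spin": 0}
    - {"jaw": 0.1, "tx": 0, "ty": 0, "tz": -5, "spin": 0}
    - {"jaw": 0.1, "tx": 0, "ty": 0, "tz": -20, "spin": 0}
    - {"jaw": 0.1, "tx": 0, "ty": 0, "tz": -40, "spin": 0}
    - {"jaw": 0.1, "tx": 0, "ty": 0, "tz": -45, "spin": 0}
    - {"jaw": 0.1, "tx": 0, "ty": 0, "tz": -45, "spin": 0}

```text
clock: 25.25
ee_pos: [0.4619, 0.1382, 0.1664]
ee_rot: [180.0, -0.0, -174.8]
contact_force: [0.3, -0.2, 0.1]
gripper_width: 0.077
gripper_force: 0.0
```

Emit:
arm_command:
  deltas:
    - {"jaw": 0.1, "tx": 0, "ty": 0, "tz": -45, "spin": 0}
    - {"jaw": 0.1, "tx": 0, "ty": 0, "tz": -45, "spin": 0}
    - {"jaw": 0.1, "tx": 0, "ty": 0, "tz": -20, "spin": 0}
    - {"jaw": 0.1, "tx": 0, "ty": 0, "tz": 0, "spin": 0}

```text
clock: 25.65
ee_pos: [0.4631, 0.1384, 0.2776]
ee_rot: [-180.0, 0.4, -174.8]
contact_force: [0.3, -0.2, -1.2]
gripper_width: 0.077
gripper_force: 0.0
```

```bash
python3 - <<'E'
from h import *
im=robot.capture("scene"); cv2.imwrite("pics/scene4.png",cv2.resize(im[100:300,140:400],None,fx=2.5,fy=2.5))
s=robot.state(); print(s["contact_force"],s["ee_pos"],s["gripper_width"])
E
```

```text
[ 0.24125871 -0.26792307 -1.13155617] [0.46241789 0.13827374 0.27529902] 0.07696077221094857
```

View pics/scene4.png

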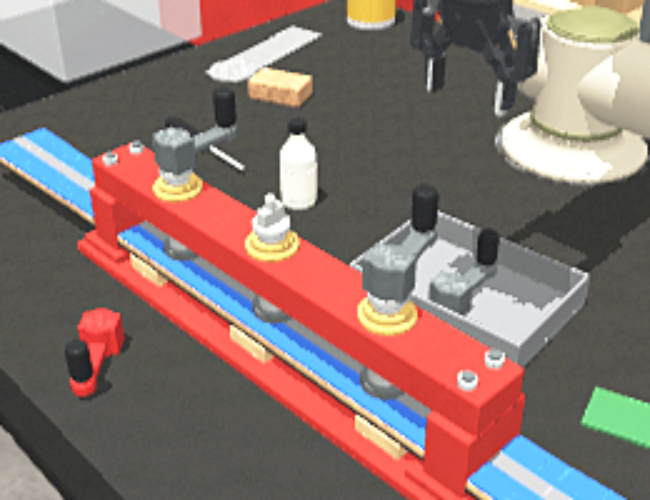

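The worn crank lies in the tray at (460,280), clear of the walls. The other two cranks are still seated and nothing else has moved, so I'll hand in.

```bash
python3 -c "
from workcell import robot
print(robot.sign_off())"
```

```text
the job is handed in; nothing more can be done
None
```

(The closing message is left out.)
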